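Try a stamping die in the slot gauge and bin it

TASK

Take the die that stands on the black board and try its brass tongue, foot first, in the gap of the inclined slot gauge: lower it as far as it will freely go and let it rest there a moment, without forcing it. If it goes right down to the floor of the gap put it in the pale pass tray, if it is stopped at the mouth put it in the purple reject tub beside that tray. Leave the die in the brown waiting tray and the jar, tin and can round about alone.

Things in the scene. Friction and masses are not known exactly. Their poses are not given: they have to be found in the camera images.
- die_1: loose upright stamping die, 0.12 kg: brass tongue 30 mm long (own x), 30 high, nominally 14 thick (own y; oversize: some 3.5 thicker), under a dark wood handle 18 x 18, 34 high, to grip; 64 high in all. Origin: centre of the tongue's underside, z up to the handle. One of die_1, die_2 stands on the black board, the other in the waiting tray; the number says nothing of its size
- die_2: the other die, same make and looks as die_1, same frame. Either may be the one on the board
- gauge: slot gauge fixed to the bench: blue base plate 104 x 84 x 10 mm carrying an inclined steel head. Origin near the middle of the plate's underside, x away from the robot
- gauge_head: steel head of the gauge, leaning 30 deg back to the robot: two 12 mm jaws with a gap 16 mm wide (own y), 22 deep (z), 40 long (x), ends open, 3 mm 45-deg lead-in. Origin: centre of the gap's floor, 45 mm above the bench; z straight out of the gap (up, towards the robot). Die enters foot first along -z, thickness across y: a good one goes to the floor (foot z = 0), an oversize one stops hard at foot z = 20
- test_board: black leather-covered board, 80 x 98 mm, 5.6 thick, fixed; origin at the centre of its underside. The die to be tested stands on it
- waiting_tray: square low brown wooden tray, 85 x 85 x 18 mm, floor and walls 6 mm, fixed; origin at the centre of its underside. Holds the die that is not yet due
- pass_tray: square pale wooden open tray, 110 x 110 x 30 mm, floor and walls 5 mm, fixed; origin at the centre of its underside. For dies that pass
- reject_tub: round purple plastic tub, 104 mm across the rim, 55 mm high, inner floor 3 mm up, 68 mm across, fixed, right of the gauge (a similar tub far left is not meant); origin at the centre of its underside. For dies that fail
- pink_jar: bystander: pink jar with black lid, 49 mm across, 58 mm high, loose
- findings_tin: bystander: low round grey tin with rings, 66 mm across, 37 mm high, loose
- brass_can: bystander: brass can, 36 mm across, 64 mm high, loose
There are look-alikes about, which are no part of the job. What is shaped like the die_2 but blue is not meant.

How it is judged (in metres and radians):
On the way:
1. the board's die is tried in line with the gap (within 0.2 rad), for 0.2 s: a good one foot within 8 mm of the floor, an oversize one against the mouth with over 1 N (((y of die_1 in the frame of gauge_head between -0.006 and 0.006 m and x of die_1 in the frame of gauge_head between -0.02 and 0.02 m and angle between the y axis of die_1 and the y axis of gauge_head, either way round below 0.2 rad and angle between the z axis of die_1 and the z axis of gauge_head, either way round below 0.2 rad and z of die_1 in the frame of gauge_head below 0.008 m) or (y of die_2 in the frame of gauge_head between -0.006 and 0.006 m and x of die_2 in the frame of gauge_head between -0.02 and 0.02 m and angle between the y axis of die_2 and the y axis of gauge_head, either way round below 0.2 rad and angle between the z axis of die_2 and the z axis of gauge_head, either way round below 0.2 rad and z of die_2 in the frame of gauge_head between 0.014 and 0.026 m and contact force between die_2 and gauge above 1 N))), for 0.2 s.
At the end, for the whole second after the job is handed in: The die from the board lies or stands at rest inside the pass tray if it passed the gauge, or inside the reject tub if it was stopped; the other die still stands upright in the waiting tray (((x of die_1 in the frame of pass_tray between -0.052 and 0.052 m and y of die_1 in the frame of pass_tray between -0.052 and 0.052 m and height (world z) of die_1 below 0.06 m and linear speed of each of die_1, die_2 below 0.03 m/s and x of die_2 in the frame of waiting_tray between -0.035 and 0.035 m and y of die_2 in the frame of waiting_tray between -0.035 and 0.035 m and height (world z) of die_2 below 0.02 m and angle between die_2's own z axis and vertical below 0.2 rad) or (x of die_2 in the frame of reject_tub between -0.052 and 0.052 m and y of die_2 in the frame of reject_tub between -0.052 and 0.052 m and height (world z) of die_2 below 0.07 m and linear speed of each of die_2, die_1 below 0.03 m/s and x of die_1 in the frame of waiting_tray between -0.035 and 0.035 m and y of die_1 in the frame of waiting_tray between -0.035 and 0.035 m and height (world z) of die_1 below 0.02 m and angle between die_1's own z axis and vertical below 0.2 rad))); the robot touches nothing.
It fails at once if a die is forced into the gauge (more than 60 N) (contact force between any of die_1, die_2 and gauge above 60 N).
It fails at once if the pink jar, the findings tin or the brass can is shifted by more than 30 mm (distance of any of pink_jar, findings_tin, brass_can from where it was at the start of the episode above 0.03 m).
It also fails if it takes over 42 s, if anything falls off the work surface, if the arm or the gripper's body presses on something with over 40 N, if the wrist force passes 120 N, or if a joint passes its speed limit or range.

ROBOT

A 6-joint arm with a two-finger parallel gripper is mounted at the origin on a cart in front of the work surface, level with it; the furniture and walls round the work are solid. World frame = base frame: x ahead of the robot, y to its left, z up, the work surface at z = 0. Lengths are in mm, angles in rad, forces in N, time in s.
With the tool pointing down it reaches from about 275 to 1000 mm from the base axis. Payload 8.4 kg.
Tool frame: the origin (TCP) lies midway between the tips of the shut fingers; the grasp point (between the pads) lies 19 mm behind it; z points along the fingers, y is the line along which they close (so a half turn about z gives the same grasp; the last joint's range is limited). The gripper opens to 85 mm and grips with 20 to 120 N. Pads are 22 mm wide; open, the fingers measure 114 mm over their backs; the gripper's body (76 mm by 85 mm) begins 54 mm behind the grasp point. The pads swing forward as they close: fully open they stand 13 mm farther back than shut.
Start: joints at [1.31, 0.353, 1.633, -0, 1.155, -0.002], TCP at [159.949, 604.189, 196.781] pointing down, gripper open.
Joint ranges: [-2.63, 2.63], [-0.92, 2.1], [0.06, 2.66], [-1.3, 4.44], [0, 2.69], [-3.02, 3.02]. Speed limits (rad/s): [2.22, 2.22, 2.79, 3.14, 3.14, 3.14].

INTERFACE

Orientations are given as [roll, pitch, yaw] about the fixed x, y, z axes, in that order (R = Rz(yaw) Ry(pitch) Rx(roll)).
In Python, from rig import monitor, imaging, r gives the robot as it stands.
- The arm moves only by the tool drive_tool, never from a script. Its argument "plan" is a list of rows, each an object of numbers: "x", "y", "z": the shift along the tool's x, y, z in units of 50 mm (1.0 is 50 mm); "ax", "ay", "az": the turn, a rotation vector about the tool's x, y, z in units of 6 degrees (1.0 is 6 degrees); "hand": the finger opening in mm, from 0 to 85.4. In form: [{"x": .., "y": .., "z": .., "ax": .., "ay": .., "az": .., "hand": ..}, ...]. A call has 1 to 8 rows; each row is the pose to reach, as a shift and turn from the pose commanded when the call began, along the tool's axes at that moment; what a row does not reach only later rows make up. A row lasts 1/10 s, in which the tool goes at most 50 mm and 8.59 degrees, less where a joint would pass 70% of its speed; a pose out of reach is approached as far as the arm can. A call with a gripper value outside its range is refused whole. The fingers move at their own pace and stop on an object; "grip_force" is the grip in N (left out, the last holds). Time passes only in rows, so rows that repeat a pose let the fingers close. It gives the time, the measured TCP pose, the force, the opening and the grip force at its end, in the units of the state.
- monitor.sense(): the state, without advancing time (a new reading comes with each control period).
- imaging.grab_frame(name): name is "scene" or "top" or "wrist"; returns the picture (400x640x3 uint8, red, green, blue); there is no depth.
- imaging.camera_info(name): a dict with "mtx" (3x3 intrinsics, pixels), "dist" ([k1, k2, p1, p2, k3] as OpenCV has them; the pictures are not rectified), "R" (3x3) and "t" (3): a world point X has camera coordinates R X + t. Camera axes: x right, y down, z forward; pixel columns grow to the right and rows downward; lengths in mm; the calibration is good to about 2 mm. A picture is of the moment at which its call begins: read the wrist's pose just before it. camera_info takes no time and is no camera call; for the wrist camera it gives the pose at the moment of the call.
- r.sign_off(): hands the job in; it is judged then, once.
The state is a dict: "clock": time; "qpos": joint angles; "qvel": joint speeds; "joint_efforts": joint torques, N m; "eef_pos": TCP position; "tcp_rot": TCP orientation; "contact_force": force on the tool from outside, world axes, zero at the start; "wrist_torque": the same for the moment, N m; "opening": opening from 0.0 (shut) to 1.0 (fully open); "grasp_force": force on a finger pad.
Only numpy, scipy, OpenCV 4.12 (cv2) and the standard library are available. Lean on these libraries where they do the work, as an engineer would, in place of code of your own. Each camera call takes 0.05 s, during which the arm holds its last target. There are 200 camera calls.

## Working session

There is one attempt and no reset: what is moved stays moved. The work goes in short steps, Python scripts to look and compute and a tool call to move; the robot and the scene stay as the last step left them, time stands still between calls to the robot, and variables do not carry over. Pictures are saved under pics/ and viewed, at most 10 in all, crops included, and the job is handed in when it is done.

Besides the shell and the picture viewer there is one more tool, called after "Request:" by a JSON object that holds its "op" and its "data". drive_tool: Moves the arm, as the interface text tells. Its arguments: {"type":"object","properties":{"plan":{"type":"array","items":{"type":"object","properties":{"x":{"type":"number"},"y":{"type":"number"},"z":{"type":"number"},"ax":{"type":"number"},"ay":{"type":"number"},"az":{"type":"number"},"hand":{"type":"number"}}}},"grip_force":{"type":"number"}},"required":["plan"]}

```bash
mkdir -p pics; python3 - <<'E'
from rig import monitor, imaging, r
import cv2, numpy as np
for n in ["scene","top"]:
    im=imaging.grab_frame(n); cv2.imwrite(f"pics/{n}0.png",im[:,:,::-1])
    c=imaging.camera_info(n); print(n,np.round(c["mtx"],1).tolist(),np.round(c["dist"],3),np.round(-c["R"].T@c["t"]),np.round(c["R"],2).tolist())
s=monitor.sense(); print(s)
E
```

```text
scene [[380.6, 0.0, 325.8], [0.0, 380.6, 206.6], [0.0, 0.0, 1.0]] [-0.035  0.     0.     0.     0.   ] [ 80. 929. 546.] [[-0.88, -0.47, 0.02], [-0.21, 0.36, -0.91], [0.42, -0.81, -0.42]]
top [[417.7, 0.0, 315.5], [0.0, 417.7, 194.6], [0.0, 0.0, 1.0]] [-0.01  0.    0.    0.    0.  ] [ 373.   11. 1237.] [[-0.03, -1.0, -0.01], [-0.99, 0.03, -0.16], [0.16, 0.01, -0.99]]
{'clock': 0.1, 'qpos': array([ 1.30961405e+00,  3.53570997e-01,  1.63404302e+00,  3.19446564e-05,
        1.15519541e+00, -2.41717126e-03]), 'qvel': array([ 0.00011986, -0.0011855 , -0.0004697 , -0.00034533,  0.00078095,
       -0.00120308]), 'joint_efforts': array([-2.32120465e-04, -6.06356978e+01, -3.42823899e+01, -2.46821529e-06,
        3.79646124e-03, -1.68022933e-05]), 'eef_pos': array([159.81097525, 603.7499368 , 196.14887195]), 'tcp_rot': array([-3.14037596e+00, -3.21506725e-05,  2.88281461e+00]), 'contact_force': array([-0.3517929 , -0.45908163, -0.18460115]), 'wrist_torque': array([ 0.0124912 , -0.02644658, -0.01952374]), 'grasp_force': 0.0, 'opening': 0.999257313086262}
```

View pics/scene0.png

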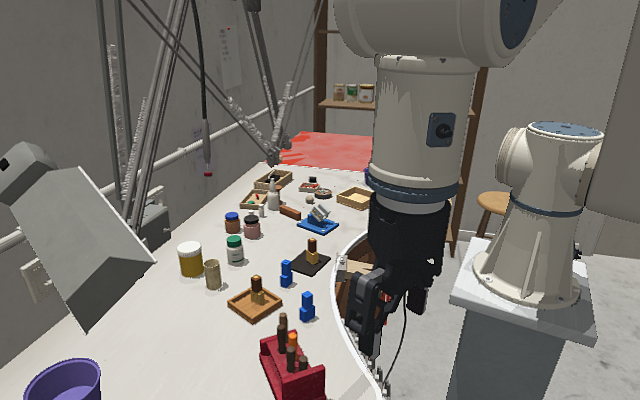

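View pics/top0.png

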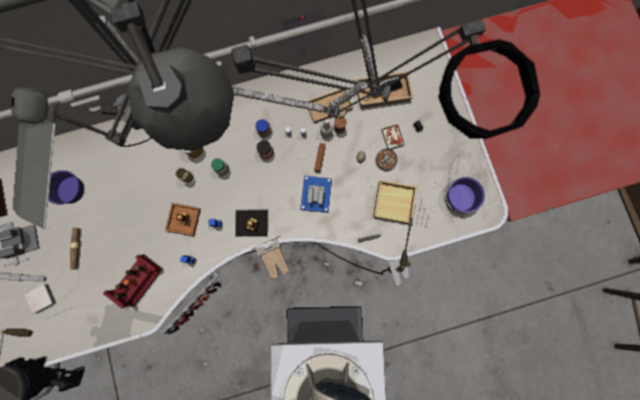

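The scene view shows the die on the black board at (311,250), the other die in the brown tray at (256,290) and blue decoys at (286,272) and (307,306). In the top view:
- Board die: (251,224)
- Waiting die: (183,217)
- Blue decoys: (215,223) and (188,260)
- Gauge: (317,194)
- Pale tray: (394,202)
- Purple tub: (464,196); the one far left at (65,187) is not meant

My choice is the die on the black board. Next I measure and take a close crop.

```bash
cat > h.py <<'E'
import cv2, numpy as np
from scipy.spatial.transform import Rotation as Rot
def ray(c,uv):
    p=cv2.undistortPoints(np.array(uv,float).reshape(-1,1,2),c["mtx"],np.array(c["dist"]))[:,0]
    d=np.c_[p,np.ones(len(p))]@c["R"]; return -c["R"].T@c["t"],d
def onz(c,uv,z):
    o,d=ray(c,uv); return o+d*((z-o[2])/d[:,2])[:,None]
def proj(c,X):
    return cv2.projectPoints(np.array(X,float).reshape(-1,3),cv2.Rodrigues(c["R"])[0],c["t"],c["mtx"],np.array(c["dist"]))[0][:,0]
def mask(im,lo,hi,box=None):
    m=cv2.inRange(cv2.cvtColor(im,cv2.COLOR_RGB2HSV),np.array(lo),np.array(hi))
    if box: 
        k=np.zeros_like(m); x0,y0,x1,y1=box; k[y0:y1,x0:x1]=255; m&=k
    return m
def big(m):
    return max(cv2.findContours(m,cv2.RETR_EXTERNAL,cv2.CHAIN_APPROX_NONE)[0],key=cv2.contourArea)
E
python3 - <<'E'
from rig import imaging
from h import *
im=cv2.imread("pics/top0.png")[:,:,::-1].copy(); c=imaging.camera_info("top")
def rep(n,m,z):
    k=big(m); b=cv2.boxPoints(cv2.minAreaRect(k)); P=onz(c,b,z); ce=P.mean(0)
    e=[np.linalg.norm(P[i]-P[(i+1)%4]) for i in (0,1)]; a=P[1]-P[0]
    print(n,ce.round(1),"sides",np.round(e,1),"yaw",np.degrees(np.arctan2(a[1],a[0])).round(1),b.mean(0).round(1))
rep("board",mask(im,(0,0,0),(180,255,60),(230,205,275,240)),5.6)
rep("plate",mask(im,(100,120,60),(125,255,255),(295,170,340,220)),10)
rep("pass",mask(im,(15,40,100),(35,255,255),(370,178,420,228)),30)
rep("tub",mask(im,(115,60,40),(140,255,255),(440,170,490,220)),55)
rep("wait",mask(im,(5,100,60),(22,255,255),(160,200,204,240)),18)
print("die guess",onz(c,[[251,224]],50))
s=cv2.imread("pics/scene0.png")
a=cv2.resize(s[180:330,200:360],(640,600),interpolation=3);cv2.imwrite("pics/crop1.png",a)
E
```

```text
board [496.9 212.3   5.6] sides [89.4 71.2] yaw -91.7 [251. 223.]
plate [578.   18.2  10. ] sides [99.8 79. ] yaw -6.9 [315.8 193.9]
pass [ 546.6 -212.4   30. ] sides [113.6 114.7] yaw -12.2 [395.1 201.1]
tub [ 554.7 -408.5   55. ] sides [103.5  98.7] yaw -91.7 [465. 195.]
wait [512.5 413.2  18. ] sides [85.2 84.7] yaw -12.5 [182.2 219.3]
die guess [[489.43166636 205.04572088  50.        ]]
```

View pics/crop1.png

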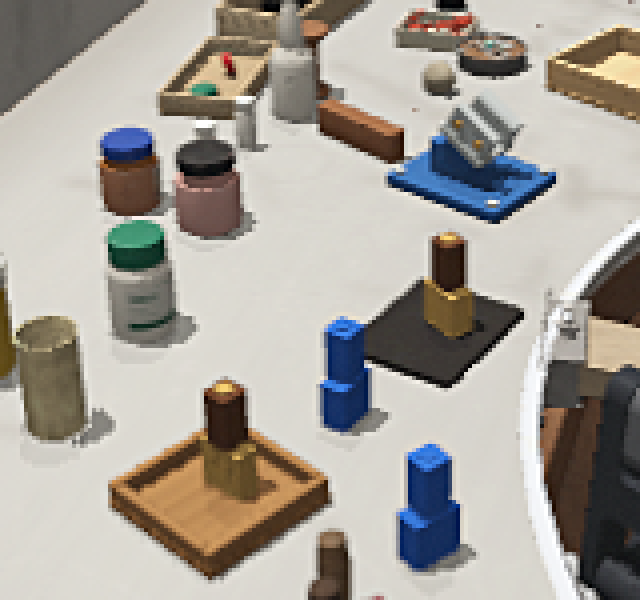

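The crop confirms it: the brass tongue with dark handle stands on the black board at scene (311,250), and the blue look-alikes are distinct. I move above it.

Request:
{"op": "drive_tool", "data": {"plan": [{"x": -8.0,"y": -6.2,"z": -0.7,"az": 8.7,"hand": 60},{"x": -8.0,"y": -6.2,"z": -0.7,"az": 8.7,"hand": 60},{"x": -8.0,"y": -6.2,"z": -0.7,"az": 8.7,"hand": 60},{"x": -8.0,"y": -6.2,"z": -0.7,"az": 8.7,"hand": 60},{"x": -8.0,"y": -6.2,"z": -0.7,"az": 8.7,"hand": 60},{"x": -8.0,"y": -6.2,"z": -0.7,"az": 8.7,"hand": 60},{"x": -8.0,"y": -6.2,"z": -0.7,"az": 8.7,"hand": 60},{"x": -8.0,"y": -6.2,"z": -0.7,"az": 8.7,"hand": 60}]}}

```text
invalid input
```

Request:
{"op": "drive_tool", "data": {"plan": [{"x": -0.8,"y": -0.6,"z": -0.1,"ax": 0,"ay": 0,"az": 1.0,"hand": 60},{"x": -1.6,"y": -1.2,"z": -0.2,"ax": 0,"ay": 0,"az": 2.0,"hand": 60},{"x": -2.4,"y": -1.8,"z": -0.3,"ax": 0,"ay": 0,"az": 3.0,"hand": 60},{"x": -3.2,"y": -2.4,"z": -0.4,"ax": 0,"ay": 0,"az": 4.0,"hand": 60},{"x": -4.0,"y": -3.0,"z": -0.5,"ax": 0,"ay": 0,"az": 5.0,"hand": 60},{"x": -4.8,"y": -3.6,"z": -0.6,"ax": 0,"ay": 0,"az": 6.0,"hand": 60},{"x": -5.6,"y": -4.2,"z": -0.7,"ax": 0,"ay": 0,"az": 7.0,"hand": 60},{"x": -6.4,"y": -4.8,"z": -0.7,"ax": 0,"ay": 0,"az": 8.0,"hand": 60}], "grip_force": 30}}

```text
clock: 0.9
eef_pos: [407.8, 290.1, 232.4]
tcp_rot: [3.141, -0.0, 2.041]
contact_force: [1.5, -0.3, -0.2]
opening: 0.7
grasp_force: 0.0
```

```bash
python3 - <<'E'
from rig import monitor, imaging
from h import *
c=imaging.camera_info("wrist"); im=imaging.grab_frame("wrist"); cv2.imwrite("pics/w1.png",im[:,:,::-1])
print(np.round(c["mtx"],1).tolist(),c["dist"],(-c["R"].T@c["t"]).round(1),c["R"].round(3).tolist())
print("pix of guess die",proj(c,[[492,208,50]]))
E
```

```text
[[318.0, 0.0, 320.7], [0.0, 318.0, 197.0], [0.0, 0.0, 1.0]] [-0.0483761  0.         0.         0.         0.       ] [371.8 360.4 409.3] [[0.891, 0.454, -0.001], [0.432, -0.848, 0.308], [0.14, -0.275, -0.951]]
pix of guess die [[350.87333232 252.68249987]]
```

View pics/w1.png

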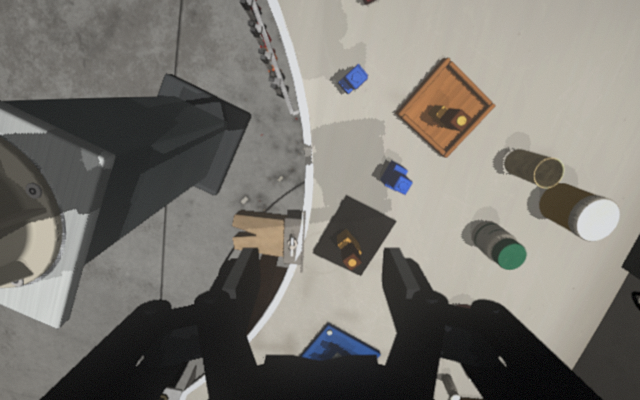

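The wrist view shows the board die at about (348,250), with its knob at (352,262). The gauge plate is at the bottom (340,345) and the waiting tray at (445,107). A zoomed crop should give the die's yaw.

```bash
python3 - <<'E'
from h import *
im=cv2.imread("pics/w1.png")
cv2.imwrite("pics/w1c.png",cv2.resize(im[215:285,310:400],(720,560),interpolation=3))
E
```

```text
(no output)
```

View pics/w1c.png

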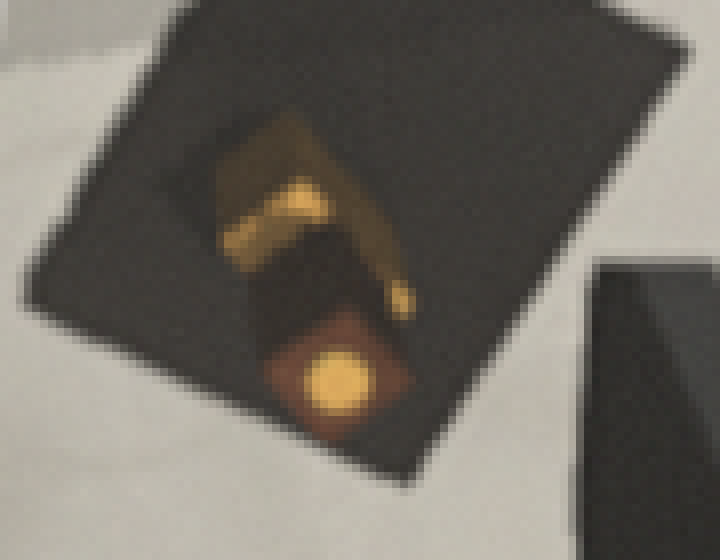

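The crop shows the knob at crop (338,382) on the square handle top. The tongue-top corners are near (220,235), (300,178) and (412,310).

```bash
cat > pose.py <<'E'
E
python3 - <<'E'
from rig import imaging, monitor
from h import *
c=imaging.camera_info("wrist")
f=lambda p:np.array(p,float)/8-0.5+0.5/8+[310,215]
def ang(a,b): d=b-a; return np.degrees(np.arctan2(d[1],d[0])).round(1),np.linalg.norm(d).round(1)
H=onz(c,f([(260,375),(350,308),(415,378),(332,440)]),69.6); print("handle",H.mean(0).round(1),[ang(H[i],H[(i+1)%4]) for i in range(4)])
print("cap",onz(c,f([(338,382)]),71).round(1))
T=onz(c,f([(220,235),(300,178),(412,310)]),35.6); print("tongue",((T[0]+T[2])/2).round(1),ang(T[0],T[1]),ang(T[1],T[2]))
B=onz(c,f([(25,300),(410,485),(692,50)]),5.6); print("board c",((B[0]+B[2])/2).round(1),ang(B[0],B[1]),ang(B[1],B[2]))
im=cv2.imread("pics/w1.png")[:,:,::-1].copy()
print(monitor.sense()["tcp_rot"],monitor.sense()["eef_pos"])
E
```

```text
handle [495.9 199.7  69.6] [(np.float64(67.1), np.float64(17.4)), (np.float64(-22.8), np.float64(15.7)), (np.float64(-112.3), np.float64(16.2)), (np.float64(161.5), np.float64(15.9))]
cap [[495.7 199.3  71. ]]
tongue [495.5 199.2  35.6] (np.float64(65.1), np.float64(16.3)) (np.float64(-24.9), np.float64(30.6))
board c [502.2 205.8   5.6] (np.float64(-1.9), np.float64(79.4)) (np.float64(88.8), np.float64(96.7))
[3.14033025 0.00390213 2.03239863] [411.66376757 284.72876154 232.09729015]
```

Request:
{"op": "drive_tool", "data": {"plan": [{"x": -0.4,"y": 0.1,"z": 0.2,"ax": 0,"ay": 0,"az": -1.1,"hand": 50},{"x": -0.8,"y": 0.25,"z": 0.5,"ax": 0,"ay": 0,"az": -2.2,"hand": 50},{"x": -1.2,"y": 0.4,"z": 0.8,"ax": 0,"ay": 0,"az": -3.3,"hand": 50},{"x": -1.6,"y": 0.5,"z": 1.1,"ax": 0,"ay": 0,"az": -4.4,"hand": 50},{"x": -2.0,"y": 0.6,"z": 1.4,"ax": 0,"ay": 0,"az": -5.5,"hand": 50},{"x": -2.28,"y": 0.72,"z": 1.62,"ax": 0,"ay": 0,"az": -6.5,"hand": 50},{"x": -2.28,"y": 0.72,"z": 1.62,"ax": 0,"ay": 0,"az": -6.5,"hand": 50},{"x": -2.28,"y": 0.72,"z": 1.62,"ax": 0,"ay": 0,"az": -6.5,"hand": 50}], "grip_force": 30}}

```text
clock: 1.75
eef_pos: [490.5, 206.6, 150.5]
tcp_rot: [-3.141, -0.001, 2.723]
contact_force: [0.8, 0.2, -0.0]
opening: 0.589
grasp_force: 0.0
```

```bash
python3 - <<'E'
from rig import imaging, monitor
from h import *
s=monitor.sense(); c=imaging.camera_info("wrist"); im=imaging.grab_frame("wrist"); cv2.imwrite("pics/w2.png",im[:,:,::-1])
print(s["eef_pos"].round(1),s["tcp_rot"].round(3),s["qpos"].round(2),proj(c,[[492,205,70]]))
m=mask(im,(12,120,120),(30,255,255),(240,60,420,330))
for k in cv2.findContours(m,cv2.RETR_EXTERNAL,cv2.CHAIN_APPROX_NONE)[0]:
    if cv2.contourArea(k)>15:
        (p,w,a)=cv2.minAreaRect(k); print(p,w,a,onz(c,[p],70).round(1),onz(c,[p],35.6).round(1))
E
```

```text
[490.5 206.6 150.5] [-3.141e+00 -1.000e-03  2.723e+00] [ 0.4   0.26  1.88  0.    1.   -0.76] [[320.14375574 194.75515279]]
(321.5, 195.0) (10.0, 11.0) 90.0 [[492.7 206.   70. ]] [[502.6 201.6  35.6]]
(326.5, 172.0) (6.0, 7.0) 90.0 [[476.1 217.9  70. ]] [[483.7 215.1  35.6]]
```

View pics/w2.png

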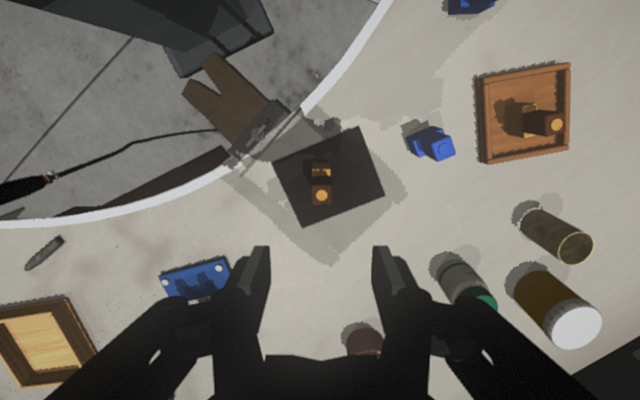

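The wrist picture shows the board die's knob at (321,195), between the fingers. That puts it at (492.7, 206), square to the tool. I descend and grip.

Request:
{"op": "drive_tool", "data": {"plan": [{"x": 0,"y": 0.02,"z": 0.6,"ax": 0,"ay": 0,"az": 0,"hand": 50},{"x": 0,"y": 0.02,"z": 1.2,"ax": 0,"ay": 0,"az": 0,"hand": 50},{"x": 0,"y": 0.02,"z": 1.8,"ax": 0,"ay": 0,"az": 0,"hand": 50},{"x": 0,"y": 0.02,"z": 2.26,"ax": 0,"ay": 0,"az": 0,"hand": 50},{"x": 0,"y": 0.02,"z": 2.26,"ax": 0,"ay": 0,"az": 0,"hand": 40},{"x": 0,"y": 0.02,"z": 2.26,"ax": 0,"ay": 0,"az": 0,"hand": 10},{"x": 0,"y": 0.02,"z": 2.26,"ax": 0,"ay": 0,"az": 0,"hand": 10},{"x": 0,"y": 0.02,"z": 2.26,"ax": 0,"ay": 0,"az": 0,"hand": 10}], "grip_force": 50}}

```text
clock: 2.6
eef_pos: [492.3, 208.2, 39.3]
tcp_rot: [3.14, 0.002, 2.726]
contact_force: [0.1, -0.0, -0.1]
opening: 0.115
grasp_force: 0.0
```

Request:
{"op": "drive_tool", "data": {"plan": [{"x": 0,"y": 0,"z": 0,"ax": 0,"ay": 0,"az": 0,"hand": 10},{"x": 0,"y": 0,"z": 0,"ax": 0,"ay": 0,"az": 0,"hand": 10},{"x": 0,"y": 0,"z": 0,"ax": 0,"ay": 0,"az": 0,"hand": 10}], "grip_force": 50}}

```text
clock: 2.9
eef_pos: [491.4, 207.6, 38.1]
tcp_rot: [3.141, 0.0, 2.725]
contact_force: [-0.2, -0.4, 0.5]
opening: 0.119
grasp_force: 0.0
```

```bash
python3 - <<'E'
from rig import imaging, monitor
from h import *
s=monitor.sense(); im=imaging.grab_frame("wrist"); t=imaging.grab_frame("scene")
a=cv2.resize(im[100:340,200:440],(480,480)); b=cv2.resize(t[190:310,240:360],(480,480),interpolation=3); b=b[:, :300]
cv2.imwrite("pics/w3.png",np.hstack([a,b])[:,:,::-1]); print(s["opening"],s["grasp_force"],s["eef_pos"].round(1))
E
```

```text
0.11872756475910479 0.0 [491.4 207.6  38.1]
```

View pics/w3.png

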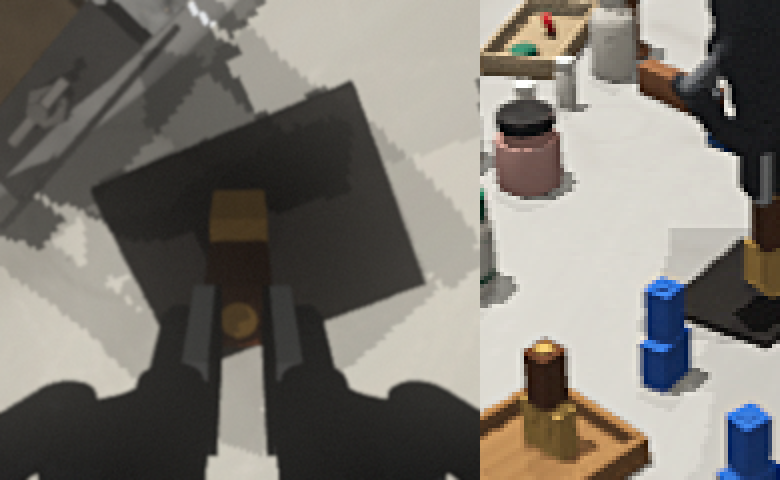

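The wrist crop shows the handle between the pads, with a gap of about 18 mm, yet the readings say 10 mm and no force. I close fully, lift a little and check.

Request:
{"op": "drive_tool", "data": {"plan": [{"x": 0,"y": 0,"z": 0,"ax": 0,"ay": 0,"az": 0,"hand": 0},{"x": 0,"y": 0,"z": 0,"ax": 0,"ay": 0,"az": 0,"hand": 0},{"x": 0,"y": 0,"z": 0,"ax": 0,"ay": 0,"az": 0,"hand": 0},{"x": 0,"y": 0,"z": 0,"ax": 0,"ay": 0,"az": 0,"hand": 0}], "grip_force": 50}}

```text
clock: 3.4
eef_pos: [491.3, 207.6, 37.7]
tcp_rot: [-3.142, -0.0, 2.726]
contact_force: [-0.3, 0.7, -0.2]
opening: -0.0
grasp_force: 0.0
```

```bash
python3 - <<'E'
from rig import imaging, monitor
from h import *
s=monitor.sense(); c=imaging.camera_info("wrist"); im=imaging.grab_frame("wrist"); cv2.imwrite("pics/w4.png",im[:,:,::-1])
print("w3 cap",onz(c,[[320,260]],71).round(1), "TCP px",proj(c,[s["eef_pos"],s["eef_pos"]+[0,0,19]]).round(1))
m=mask(im,(12,100,60),(30,255,255),(200,100,440,330))
for k in cv2.findContours(m,cv2.RETR_EXTERNAL,cv2.CHAIN_APPROX_NONE)[0]:
    if cv2.contourArea(k)>15:
        (p,w,a)=cv2.minAreaRect(k); print(np.round(p,1),np.round(w,1),a,onz(c,[p],71).round(1),onz(c,[p],35.6).round(1))
g=cv2.resize(im[180:340,240:400],(480,480),interpolation=3); cv2.imwrite("pics/w4c.png",g[:,:,::-1])
E
```

```text
w3 cap [[492.  206.7  71. ]] TCP px [[321.  231.4]
 [321.  245.6]]
[318.7 208.2] [24.6 28.4] 87.87889862060547 [[466.1 217.5  71. ]] [[477.7 212.   35.6]]
```

View pics/w4c.png

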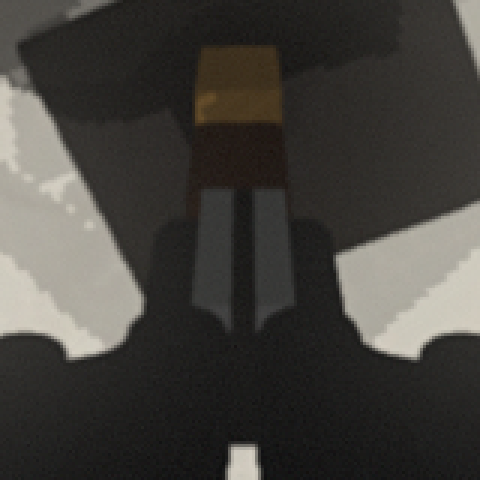

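The crop shows the fingers across the front of the handle at rows 243–282. That doesn't fit a TCP at z=38, so I check heights in the scene view.

```bash
python3 - <<'E'
from rig import imaging, monitor
from h import *
s=monitor.sense(); c=imaging.camera_info("scene"); w=imaging.camera_info("wrist"); im=imaging.grab_frame("scene"); cv2.imwrite("pics/s5.png",im[:,:,::-1])
p=s["eef_pos"]; print(p,s["opening"],s["contact_force"].round(1))
for z in (5.6,35.6,38,54,69.6): print(z,"scene",proj(c,[[492,206.5,z]]).round(1),"wrist",proj(w,[[492,206.5,z]]).round(1))
R=Rot.from_euler("xyz",s["tcp_rot"]).as_matrix()
for dx in (-11,0,11): print(dx,proj(w,[p+R@[dx,0,0],p+R@[dx,0,-19],p+R@[dx,0,-40]]).round(0).tolist())
h=cv2.cvtColor(im,cv2.COLOR_RGB2HSV)
for y in range(225,268,2): print(y,im[y,309:313].tolist())
E
```

```text
[491.25535333 207.58674055  37.73417481] -0.00018272341378174707 [-0.1  0.6  0.1]
5.6 scene [[312.5 261.4]] wrist [[320.  214.1]]
35.6 scene [[312.6 251.5]] wrist [[319.9 231.6]]
38 scene [[312.6 250.7]] wrist [[319.8 233.3]]
54 scene [[312.6 245.2]] wrist [[319.7 245.2]]
69.6 scene [[312.7 239.9]] wrist [[319.6 258.9]]
-11 [[321.0, 248.0], [321.0, 263.0], [321.0, 284.0]]
0 [[321.0, 231.0], [321.0, 246.0], [321.0, 265.0]]
11 [[321.0, 214.0], [321.0, 227.0], [321.0, 245.0]]
225 [[26, 24, 26], [21, 22, 26], [26, 27, 29], [24, 25, 26]]
227 [[25, 25, 28], [27, 28, 28], [22, 22, 23], [20, 19, 23]]
229 [[24, 24, 27], [21, 22, 23], [31, 29, 33], [81, 80, 81]]
231 [[26, 25, 29], [23, 23, 26], [31, 30, 32], [79, 80, 80]]
233 [[23, 24, 26], [24, 26, 27], [30, 29, 33], [79, 81, 80]]
235 [[20, 20, 24], [23, 23, 25], [47, 46, 48], [83, 84, 83]]
237 [[6, 8, 10], [12, 14, 16], [46, 44, 46], [80, 81, 81]]
239 [[45, 35, 32], [83, 82, 83], [91, 93, 94], [90, 92, 91]]
241 [[33, 16, 8], [40, 23, 14], [41, 25, 18], [43, 29, 23]]
243 [[33, 17, 10], [40, 25, 17], [47, 32, 22], [45, 29, 20]]
245 [[39, 21, 13], [42, 29, 22], [47, 29, 20], [47, 30, 22]]
247 [[40, 23, 16], [40, 27, 19], [45, 28, 19], [45, 28, 19]]
249 [[36, 21, 16], [42, 26, 20], [45, 29, 19], [45, 28, 21]]
251 [[98, 70, 37], [33, 20, 17], [37, 23, 15], [43, 26, 20]]
253 [[119, 93, 48], [104, 82, 44], [81, 62, 33], [86, 67, 34]]
255 [[117, 90, 46], [99, 75, 41], [90, 70, 37], [98, 76, 40]]
257 [[116, 90, 47], [99, 76, 43], [90, 68, 36], [98, 76, 42]]
259 [[117, 91, 49], [98, 75, 39], [91, 70, 39], [97, 75, 38]]
261 [[114, 90, 46], [119, 92, 48], [101, 79, 42], [95, 74, 40]]
263 [[44, 41, 43], [33, 29, 29], [96, 74, 38], [111, 85, 44]]
265 [[19, 17, 15], [18, 18, 18], [16, 13, 15], [16, 15, 15]]
267 [[18, 18, 17], [22, 19, 17], [22, 24, 22], [18, 18, 21]]
```

The scene view settles it. The handle is visible up to row 240 (z≈70), so the shut fingertips are above it, and the real tips end about 35 mm behind the stated TCP. I open and go about 34 mm lower in steps, watching the force.

Request:
{"op": "drive_tool", "data": {"plan": [{"x": 0,"y": 0,"z": 0,"ax": 0,"ay": 0,"az": 0,"hand": 50},{"x": 0,"y": 0,"z": 0,"ax": 0,"ay": 0,"az": 0,"hand": 50},{"x": 0,"y": 0,"z": 0,"ax": 0,"ay": 0,"az": 0,"hand": 50},{"x": 0,"y": 0,"z": 0,"ax": 0,"ay": 0,"az": 0,"hand": 50},{"x": 0,"y": 0,"z": 0.2,"ax": 0,"ay": 0,"az": 0,"hand": 50},{"x": 0,"y": 0,"z": 0.4,"ax": 0,"ay": 0,"az": 0,"hand": 50},{"x": 0,"y": 0,"z": 0.5,"ax": 0,"ay": 0,"az": 0,"hand": 50},{"x": 0,"y": 0,"z": 0.5,"ax": 0,"ay": 0,"az": 0,"hand": 50}], "grip_force": 50}}

```text
clock: 4.3
eef_pos: [490.3, 207.2, 11.5]
tcp_rot: [-3.14, -0.002, 2.726]
contact_force: [-0.6, 0.7, -1.5]
opening: 0.584
grasp_force: 0.0
```

Request:
{"op": "drive_tool", "data": {"plan": [{"x": 0,"y": 0,"z": 0.1,"ax": 0,"ay": 0,"az": 0,"hand": 50},{"x": 0,"y": 0,"z": 0.18,"ax": 0,"ay": 0,"az": 0,"hand": 50},{"x": 0,"y": 0,"z": 0.18,"ax": 0,"ay": 0,"az": 0,"hand": 50},{"x": 0,"y": 0,"z": 0.18,"ax": 0,"ay": 0,"az": 0,"hand": 50},{"x": 0,"y": 0,"z": 0.18,"ax": 0,"ay": 0,"az": 0,"hand": 5},{"x": 0,"y": 0,"z": 0.18,"ax": 0,"ay": 0,"az": 0,"hand": 5},{"x": 0,"y": 0,"z": 0.18,"ax": 0,"ay": 0,"az": 0,"hand": 5},{"x": 0,"y": 0,"z": 0.18,"ax": 0,"ay": 0,"az": 0,"hand": 5}], "grip_force": 50}}

```text
clock: 5.1
eef_pos: [491.5, 207.7, 4.0]
tcp_rot: [3.141, 0.0, 2.726]
contact_force: [0.2, 0.2, 2.4]
opening: 0.197
grasp_force: 48.9
```

The grip is good: opening 16.8 mm at 49 N. I lift and carry the die to a view over the gauge, with the TCP beyond it so the camera has a clear sight.

Request:
{"op": "drive_tool", "data": {"plan": [{"x": 0,"y": 0,"z": -0.6,"ax": 0,"ay": 0,"az": 0,"hand": 5},{"x": -0.3,"y": -0.2,"z": -1.4,"ax": 0,"ay": 0,"az": -0.3,"hand": 5},{"x": -0.9,"y": -0.6,"z": -2.1,"ax": 0,"ay": 0,"az": -0.8,"hand": 5},{"x": -1.6,"y": -1.0,"z": -2.8,"ax": 0,"ay": 0,"az": -1.3,"hand": 5},{"x": -2.3,"y": -1.5,"z": -3.3,"ax": 0,"ay": 0,"az": -1.8,"hand": 5},{"x": -3.0,"y": -1.9,"z": -3.8,"ax": 0,"ay": 0,"az": -2.3,"hand": 5},{"x": -3.6,"y": -2.3,"z": -4.2,"ax": 0,"ay": 0,"az": -2.7,"hand": 5},{"x": -3.9,"y": -2.5,"z": -4.3,"ax": 0,"ay": 0,"az": -2.8,"hand": 5}], "grip_force": 50}}

```text
clock: 5.9
eef_pos: [621.7, 11.7, 221.5]
tcp_rot: [-3.141, 0.004, 3.019]
contact_force: [1.2, 1.0, -2.3]
opening: 0.202
grasp_force: 49.3
```

Request:
{"op": "drive_tool", "data": {"plan": [{"x": 0,"y": 0,"z": 0,"ax": 0,"ay": 0,"az": 0,"hand": 5},{"x": 0,"y": 0,"z": 0,"ax": 0,"ay": 0,"az": 0,"hand": 5},{"x": 0,"y": 0,"z": 0,"ax": 0,"ay": 0,"az": 0,"hand": 5}], "grip_force": 50}}

```text
clock: 6.2
eef_pos: [618.0, 15.3, 217.8]
tcp_rot: [3.142, -0.002, 3.019]
contact_force: [-0.7, 0.4, -1.0]
opening: 0.203
grasp_force: 49.2
```

```bash
python3 - <<'E'
from rig import imaging, monitor
from h import *
import pickle
s=monitor.sense(); c=imaging.camera_info("wrist"); im=imaging.grab_frame("wrist"); cv2.imwrite("pics/w6.png",im[:,:,::-1]); pickle.dump((s,c),open("w6.pkl","wb"))
print(s["eef_pos"].round(1),s["tcp_rot"].round(3),s["opening"],s["grasp_force"])
q=proj(c,[[567,18,64]])[0]; print(q); x,y=np.clip(q.astype(int),(60,45),(580,355)); print(x,y)
cv2.imwrite("pics/w6c.png",cv2.resize(im[y-45:y+75,x-80:x+80],(800,600),interpolation=3)[:,:,::-1])
E
```

```text
[618.   15.3 217.8] [ 3.142e+00 -2.000e-03  3.019e+00] 0.20266787892843294 49.196746945381165
[317.6169414  123.99029459]
317 123
```

View pics/w6c.png

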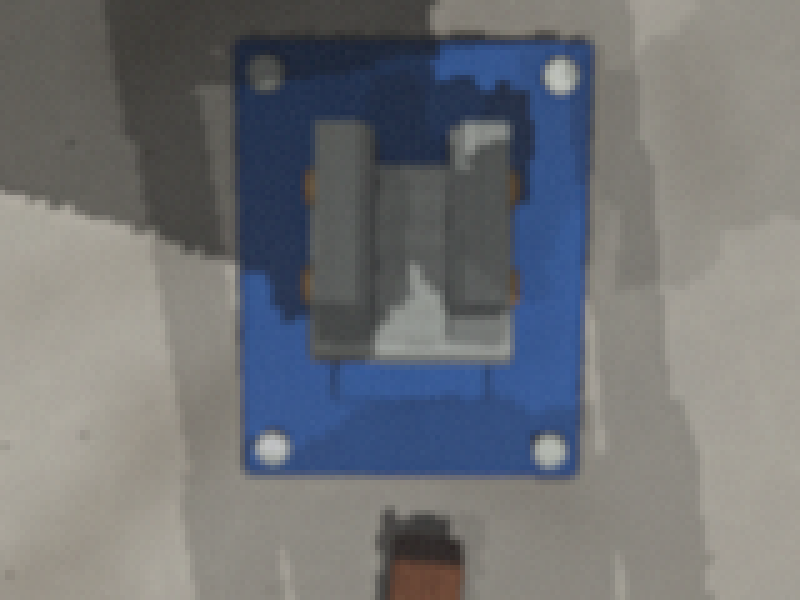

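The crop shows the gauge clearly: jaw tops at columns 315–373 and 450–512, robot end at row 120 and far end at about row 307, with the gap's mid-line near column 412. Now I compute the head frame and the target tool pose.

```bash
cat > g.py <<'E'
from h import *
import pickle
s,c=pickle.load(open("w6.pkl","rb"))
f=lambda p:(np.array(p,float)+.5)/5-.5+[237,78]
N=onz(c,f([(315,120),(373,120),(450,120),(512,120)]),54.05)
F=onz(c,f([(312,304),(366,304),(450,310),(508,312)]),74.05)
P=onz(c,f([(237,40),(592,40),(578,475),(245,475)]),10)
n,fa=N.mean(0),F.mean(0); d=fa-n; yaw_m=np.arctan2(d[1],d[0])
p=((P[3]-P[0])+(P[2]-P[1]))/2; yaw_p=np.arctan2(p[1],p[0])
yaw=(yaw_m+yaw_p)/2
u=np.array([np.cos(yaw),np.sin(yaw),0])
O=((n+28.3*u)+(fa-6.3*u))/2; O[2]=45
Rh=Rot.from_euler("ZY",[yaw,-np.pi/6]).as_matrix()   # x up & away, z up & to robot
if __name__=="__main__":
    print("near",N.round(1).tolist(),"\nfar",F.round(1).tolist(),"len",np.linalg.norm(d[:2]).round(1),"want 34.6")
    print("plate",P.mean(0).round(1),np.linalg.norm(p).round(1),np.linalg.norm(P[1]-P[0]).round(1),"yaws",np.degrees([yaw_m,yaw_p]).round(1))
    print("O",O.round(1),[(n+28.3*u).round(1),(fa-6.3*u).round(1)]); print(Rh.round(3))
E
cat > goal.py <<'E'
import sys; from g import *; from rig import monitor
# foot in tool frame; tool x = -head x, tool y = head y, tool z = -head z
foot=np.array([-1.8,0,-1.6]); Rt=Rh@np.diag([-1,1,-1.])
st=monitor.sense(); Rc=Rot.from_euler("xyz",st["tcp_rot"]).as_matrix()
print("foot in head",(Rh.T@(st["eef_pos"]+Rc@foot-O)).round(1),"tcp",st["eef_pos"].round(1))
for z in map(float,sys.argv[1:]):
    T=O+Rh@[0,0,z]-Rt@foot
    print(z,"tcp",T.round(1),"move",(Rc.T@(T-st["eef_pos"])/50).round(2),"turn",(np.degrees(Rot.from_matrix(Rc.T@Rt).as_rotvec())/6).round(2))
E
python3 g.py; python3 goal.py 90 40 20 0
```

```text
near [[543.0, 2.2, 54.1], [544.5, 14.0, 54.1], [546.4, 29.8, 54.1], [547.9, 42.5, 54.1]] 
far [[578.0, -2.1, 74.1], [579.3, 8.7, 74.1], [582.5, 25.3, 74.1], [584.3, 36.8, 74.1]] len 35.9 want 34.6
plate [579.4  17.7  10. ] 102.7 81.6 yaws [-7.9 -7.4]
O [574.1  18.2  45. ] [array([573.5,  18.3,  54.1]), array([574.8,  18. ,  74.1])]
[[ 0.858  0.134 -0.496]
 [-0.116  0.991  0.067]
 [ 0.5    0.     0.866]]
foot in head [126.8   3.2 128.3] tcp [618.1  15.4 217.9]
90.0 tcp [528.8  24.3 120.7] move [ 1.79 -0.04  1.95] turn [ 0.03 -5.02  0.11]
40.0 tcp [553.6  20.9  77.4] move [ 1.29 -0.05  2.81] turn [ 0.03 -5.02  0.11]
20.0 tcp [563.5  19.6  60. ] move [ 1.09 -0.05  3.16] turn [ 0.03 -5.02  0.11]
0.0 tcp [573.4  18.3  42.7] move [ 0.89 -0.05  3.51] turn [ 0.03 -5.02  0.11]
```

Jaw length, width and plate size agree with the given sizes. I move to a standoff 60 mm out along the gap axis, tilted 30°.

Request:
{"op": "drive_tool", "data": {"plan": [{"x": 0.2,"y": 0,"z": 0.3,"ax": 0,"ay": -0.8,"az": 0,"hand": 5},{"x": 0.5,"y": 0,"z": 0.8,"ax": 0,"ay": -1.8,"az": 0,"hand": 5},{"x": 0.8,"y": 0,"z": 1.3,"ax": 0,"ay": -2.9,"az": 0.05,"hand": 5},{"x": 1.1,"y": -0.03,"z": 1.8,"ax": 0,"ay": -4.0,"az": 0.1,"hand": 5},{"x": 1.4,"y": -0.05,"z": 2.25,"ax": 0,"ay": -4.8,"az": 0.1,"hand": 5},{"x": 1.49,"y": -0.05,"z": 2.46,"ax": 0,"ay": -5.0,"az": 0.1,"hand": 5},{"x": 1.49,"y": -0.05,"z": 2.46,"ax": 0,"ay": -5.0,"az": 0.1,"hand": 5},{"x": 1.49,"y": -0.05,"z": 2.46,"ax": 0,"ay": -5.0,"az": 0.1,"hand": 5}], "grip_force": 50}}

```text
clock: 7.05
eef_pos: [542.2, 21.8, 94.1]
tcp_rot: [3.14, 0.52, 3.01]
contact_force: [0.2, -0.1, -2.0]
opening: 0.203
grasp_force: 49.3
```

Request:
{"op": "drive_tool", "data": {"plan": [{"x": 0,"y": 0,"z": 0,"ax": 0,"ay": 0,"az": 0,"hand": 5},{"x": 0,"y": 0,"z": 0,"ax": 0,"ay": 0,"az": 0,"hand": 5},{"x": 0,"y": 0,"z": 0,"ax": 0,"ay": 0,"az": 0,"hand": 5}], "grip_force": 50}}

```text
clock: 7.35
eef_pos: [545.8, 21.2, 96.5]
tcp_rot: [3.138, 0.525, 3.007]
contact_force: [0.1, 0.9, -1.1]
opening: 0.2
grasp_force: 49.3
```

```bash
python3 - <<'E'
import sys; sys.argv=["",]+"40 26 20 0".split()
exec(open("goal.py").read())
print(st["contact_force"].round(1),st["grasp_force"],st["tcp_rot"])
from rig import imaging
c=imaging.camera_info("wrist"); im=imaging.grab_frame("wrist"); cv2.imwrite("pics/w7.png",im[:,:,::-1])
for t in (7,8.75):
  print(t,proj(c,[st["eef_pos"]+Rc@(foot+[sx*15,sy*t,h]) for sx in(1,) for h in (0,-30) for sy in (-1,1)]).round(1).tolist())
print("jaw inner tops",proj(c,[O+Rh@[x,y,22] for x in(-20,20) for y in (-20,-11,11,20)]).round(1).tolist())
g=im[130:330,240:400]; cv2.imwrite("pics/w7c.png",cv2.resize(g,(480,600),interpolation=3)[:,:,::-1])
E
```

```text
foot in head [ 2.9 -0.8 60.4] tcp [545.8  21.2  96.5]
40.0 tcp [553.6  20.9  77.4] move [0.06 0.01 0.41] turn [ 0.03  0.01 -0.01]
26.0 tcp [560.5  20.   65.2] move [0.06 0.01 0.69] turn [ 0.03  0.01 -0.01]
20.0 tcp [563.5  19.6  60. ] move [0.06 0.01 0.81] turn [ 0.03  0.01 -0.01]
0.0 tcp [573.4  18.3  42.7] move [0.06 0.01 1.21] turn [ 0.03  0.01 -0.01]
[ 0.1  0.9 -1.1] 49.29546296596527 [3.13810634 0.52477029 3.00685891]
7 [[308.7, 212.1], [332.5, 212.1], [306.5, 233.2], [334.5, 233.3]]
8.75 [[305.7, 212.1], [335.5, 212.1], [303.0, 233.2], [338.0, 233.3]]
jaw inner tops [[292.9, 181.9], [305.9, 181.9], [337.5, 182.0], [350.4, 182.0], [294.3, 234.5], [306.6, 234.5], [336.5, 234.5], [348.7, 234.5]]
```

View pics/w7c.png

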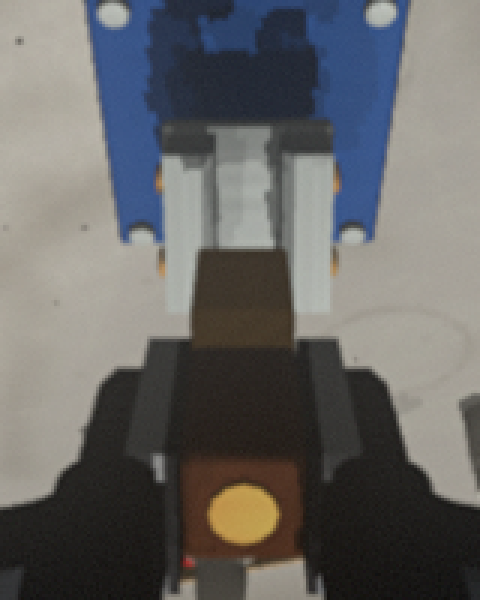

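The tongue's foot is at rows 212–213 as predicted. Its width of 29.7 px matches the oversize 17.5 mm, and the trial will confirm it. The gap lies about 1 mm to +y of the tool. I advance to foot z≈25.

Request:
{"op": "drive_tool", "data": {"plan": [{"x": 0.06,"y": 0.02,"z": 0.2,"ax": 0,"ay": 0,"az": 0,"hand": 5},{"x": 0.06,"y": 0.02,"z": 0.4,"ax": 0,"ay": 0,"az": 0,"hand": 5},{"x": 0.06,"y": 0.02,"z": 0.58,"ax": 0,"ay": 0,"az": 0,"hand": 5},{"x": 0.06,"y": 0.02,"z": 0.68,"ax": 0,"ay": 0,"az": 0,"hand": 5},{"x": 0.06,"y": 0.02,"z": 0.7,"ax": 0,"ay": 0,"az": 0,"hand": 5},{"x": 0.06,"y": 0.02,"z": 0.7,"ax": 0,"ay": 0,"az": 0,"hand": 5},{"x": 0.06,"y": 0.02,"z": 0.7,"ax": 0,"ay": 0,"az": 0,"hand": 5}], "grip_force": 50}}

```text
clock: 8.1
eef_pos: [560.0, 20.1, 64.3]
tcp_rot: [3.138, 0.524, 3.007]
contact_force: [0.4, 0.3, -0.9]
opening: 0.202
grasp_force: 49.3
```

```bash
python3 goal.py 20 0
```

```text
foot in head [-1.   0.1 25.5] tcp [560.   20.1  64.3]
20.0 tcp [563.5  19.6  60. ] move [-0.02 -0.    0.11] turn [ 0.03  0.   -0.  ]
0.0 tcp [573.4  18.3  42.7] move [-0.02 -0.    0.51] turn [ 0.03  0.   -0.  ]
```

Request:
{"op": "drive_tool", "data": {"plan": [{"x": 0,"y": 0,"z": 0.03,"ax": 0,"ay": 0,"az": 0,"hand": 5},{"x": 0,"y": 0,"z": 0.06,"ax": 0,"ay": 0,"az": 0,"hand": 5},{"x": 0,"y": 0,"z": 0.08,"ax": 0,"ay": 0,"az": 0,"hand": 5},{"x": 0,"y": 0,"z": 0.08,"ax": 0,"ay": 0,"az": 0,"hand": 5}], "grip_force": 50}}

```text
clock: 8.5
eef_pos: [561.8, 19.9, 60.4]
tcp_rot: [3.139, 0.523, 3.007]
contact_force: [0.7, 0.7, -1.9]
opening: 0.199
grasp_force: 49.3
```

```bash
python3 goal.py 20 0
```

```text
foot in head [-1.3  0.1 21.2] tcp [561.8  19.9  60.4]
20.0 tcp [563.5  19.6  60. ] move [-0.03 -0.    0.02] turn [ 0.03 -0.   -0.  ]
0.0 tcp [573.4  18.3  42.7] move [-0.03 -0.    0.42] turn [ 0.03 -0.   -0.  ]
```

No contact yet. I press on in small steps.

Request:
{"op": "drive_tool", "data": {"plan": [{"x": 0,"y": 0,"z": 0.02,"ax": 0,"ay": 0,"az": 0,"hand": 5},{"x": 0,"y": 0,"z": 0.03,"ax": 0,"ay": 0,"az": 0,"hand": 5},{"x": 0,"y": 0,"z": 0.03,"ax": 0,"ay": 0,"az": 0,"hand": 5}], "grip_force": 50}}

```text
clock: 8.8
eef_pos: [562.6, 20.0, 59.2]
tcp_rot: [3.138, 0.524, 3.008]
contact_force: [-0.7, 0.6, 0.5]
opening: 0.201
grasp_force: 49.6
```

Request:
{"op": "drive_tool", "data": {"plan": [{"x": 0,"y": 0,"z": 0.02,"ax": 0,"ay": 0,"az": 0,"hand": 5},{"x": 0,"y": 0,"z": 0.02,"ax": 0,"ay": 0,"az": 0,"hand": 5},{"x": 0,"y": 0,"z": 0.02,"ax": 0,"ay": 0,"az": 0,"hand": 5}], "grip_force": 50}}

```text
clock: 9.1
eef_pos: [563.1, 20.2, 58.7]
tcp_rot: [3.138, 0.524, 3.008]
contact_force: [-5.9, 3.4, 8.8]
opening: 0.207
grasp_force: 51.2
```

It stops at about foot z≈19.5 with some 10 N, and a sideways 3 N suggests a small centring error. I ease +y 1 mm and press slightly more, to be sure it's stopped by size rather than by one edge.

Request:
{"op": "drive_tool", "data": {"plan": [{"x": 0,"y": 0.02,"z": 0.0,"ax": 0,"ay": 0,"az": 0,"hand": 5},{"x": 0,"y": 0.02,"z": 0.01,"ax": 0,"ay": 0,"az": 0,"hand": 5},{"x": 0,"y": 0.02,"z": 0.02,"ax": 0,"ay": 0,"az": 0,"hand": 5},{"x": 0,"y": 0.02,"z": 0.02,"ax": 0,"ay": 0,"az": 0,"hand": 5},{"x": 0,"y": 0.02,"z": 0.02,"ax": 0,"ay": 0,"az": 0,"hand": 5}], "grip_force": 50}}

```text
clock: 9.6
eef_pos: [563.2, 20.3, 58.5]
tcp_rot: [3.139, 0.525, 3.007]
contact_force: [-15.8, 0.9, 26.0]
opening: 0.2
grasp_force: 54.0
```

```bash
python3 - <<'E'
from rig import monitor
import sys; sys.argv=["","60"]
exec(open("goal.py").read())
print(st["contact_force"].round(1),(Rc.T@st["contact_force"]).round(1),st["qpos"].round(2))
E
```

```text
foot in head [-1.1  0.7 18.8] tcp [563.2  20.3  58.5]
60.0 tcp [543.7  22.3  94.7] move [-0.02 -0.01 -0.82] turn [ 0.02  0.01 -0.  ]
[-15.8   0.9  26. ] [  0.6  -1.1 -30.4] [ 0.11  0.3   2.29 -1.25  0.13 -0.11]
```

It holds hard with 30 N along the axis and almost no sideways force, so it is oversize and gets rejected. I retract along the axis, then untilt by the reverse path.

Request:
{"op": "drive_tool", "data": {"plan": [{"x": 0,"y": 0,"z": -0.05,"ax": 0,"ay": 0,"az": 0,"hand": 5},{"x": 0,"y": 0,"z": -0.3,"ax": 0,"ay": 0,"az": 0,"hand": 5},{"x": 0,"y": 0,"z": -0.6,"ax": 0,"ay": 0,"az": 0,"hand": 5},{"x": 0,"y": 0,"z": -0.9,"ax": 0,"ay": 0,"az": 0,"hand": 5},{"x": 0,"y": 0,"z": -1.2,"ax": 0,"ay": 0,"az": 0,"hand": 5},{"x": 0,"y": 0,"z": -1.2,"ax": 0,"ay": 0,"az": 0,"hand": 5}], "grip_force": 50}}

```text
clock: 10.2
eef_pos: [534.0, 24.6, 110.7]
tcp_rot: [3.138, 0.525, 3.007]
contact_force: [1.0, 0.4, -2.2]
opening: 0.203
grasp_force: 49.4
```

Request:
{"op": "drive_tool", "data": {"plan": [{"x": 0,"y": 0,"z": -0.2,"ax": 0,"ay": 0.6,"az": 0,"hand": 5},{"x": 0,"y": 0,"z": -0.6,"ax": 0,"ay": 1.4,"az": 0,"hand": 5},{"x": 0,"y": 0,"z": -1.0,"ax": 0,"ay": 2.4,"az": 0,"hand": 5},{"x": 0,"y": 0,"z": -1.4,"ax": 0,"ay": 3.4,"az": 0,"hand": 5},{"x": 0,"y": 0,"z": -1.7,"ax": 0,"ay": 4.4,"az": 0,"hand": 5},{"x": 0,"y": 0,"z": -1.8,"ax": 0,"ay": 5.0,"az": 0,"hand": 5},{"x": 0,"y": 0,"z": -1.8,"ax": 0,"ay": 5.0,"az": 0,"hand": 5}], "grip_force": 50}}

```text
clock: 10.9
eef_pos: [491.5, 29.0, 187.4]
tcp_rot: [3.141, 0.001, 3.007]
contact_force: [-0.0, 0.6, -2.0]
opening: 0.205
grasp_force: 49.3
```

```bash
python3 - <<'E'
from rig import monitor
s=monitor.sense();print(s["eef_pos"].round(1),s["tcp_rot"].round(3),s["qpos"].round(2),s["grasp_force"])
E
```

```text
[491.5  29.  187.4] [3.141e+00 1.000e-03 3.007e+00] [ 0.06  0.16  1.92  0.    1.06 -1.38] 49.253296852111816
```

Request:
{"op": "drive_tool", "data": {"plan": [{"x": -0.1,"y": -0.4,"z": 0,"ax": 0,"ay": 0,"az": 0.3,"hand": 5},{"x": -0.3,"y": -1.1,"z": 0,"ax": 0,"ay": 0,"az": 0.8,"hand": 5},{"x": -0.5,"y": -1.9,"z": 0,"ax": 0,"ay": 0,"az": 1.4,"hand": 5},{"x": -0.7,"y": -2.7,"z": 0,"ax": 0,"ay": 0,"az": 2.0,"hand": 5},{"x": -0.9,"y": -3.5,"z": 0,"ax": 0,"ay": 0,"az": 2.6,"hand": 5},{"x": -1.1,"y": -4.3,"z": 0,"ax": 0,"ay": 0,"az": 3.2,"hand": 5},{"x": -1.3,"y": -5.0,"z": 0,"ax": 0,"ay": 0,"az": 3.7,"hand": 5},{"x": -1.4,"y": -5.5,"z": 0,"ax": 0,"ay": 0,"az": 4.0,"hand": 5}], "grip_force": 50}}

```text
clock: 11.7
eef_pos: [521.5, -254.5, 185.1]
tcp_rot: [-3.141, -0.0, 2.585]
contact_force: [0.5, -0.3, -2.1]
opening: 0.199
grasp_force: 49.2
```

```bash
cat > tub.py <<'E'
from rig import imaging, monitor
from h import *
s=monitor.sense(); c=imaging.camera_info("wrist"); im=imaging.grab_frame("wrist"); cv2.imwrite("pics/tub%.0f.png"%(s["clock"]*100),im[:,:,::-1])
print(s["eef_pos"].round(1),s["tcp_rot"].round(3),s["qpos"].round(2),s["grasp_force"])
m=mask(im,(115,60,30),(145,255,255)); k=big(m); (p,w,a)=cv2.fitEllipse(cv2.convexHull(k)); b=cv2.boundingRect(k); print("ellipse",np.round(p,1),np.round(w,1),"bbox",b,"proj",proj(c,[[554.7,-408.5,55]]).round(1))
P=onz(c,[p],55)[0]; print("tub",P.round(1)); R=Rot.from_euler("xyz",s["tcp_rot"]).as_matrix()
X=onz(c,cv2.convexHull(k)[:,0].astype(float),55); (q,r)=cv2.minEnclosingCircle(X[:,:2].astype(np.float32)); print("circle at rim",np.round(q,1),round(r,1))
for t in (P[:2],q,(554.7,-408.5)): print("move",(R.T@(np.r_[t,s["eef_pos"][2]]-s["eef_pos"])/50).round(2))
E
python3 tub.py
```

```text
[ 521.5 -254.5  185.1] [-3.141 -0.     2.585] [-0.46  0.3   1.74 -0.    1.1  -1.47] 49.243630170822144
ellipse [218.  271.5] [76.2 95. ] bbox (172, 234, 93, 73) proj [[219.  273.3]]
tub [ 552.2 -408.1   55. ]
circle at rim [ 557.2 -408.8] 56.1
move [-2.14 -2.28  0.  ]
move [-2.24 -2.24  0.  ]
move [-2.19 -2.27  0.  ]
```

Three estimates agree within 3 mm, so the tub is at about (555, -408). I move above it.

Request:
{"op": "drive_tool", "data": {"plan": [{"x": -0.4,"y": -0.4,"z": 0,"ax": 0,"ay": 0,"az": 0,"hand": 5},{"x": -0.9,"y": -0.9,"z": 0,"ax": 0,"ay": 0,"az": 0,"hand": 5},{"x": -1.4,"y": -1.45,"z": 0,"ax": 0,"ay": 0,"az": 0,"hand": 5},{"x": -1.9,"y": -1.95,"z": 0,"ax": 0,"ay": 0,"az": 0,"hand": 5},{"x": -2.2,"y": -2.25,"z": 0,"ax": 0,"ay": 0,"az": 0,"hand": 5},{"x": -2.2,"y": -2.25,"z": 0,"ax": 0,"ay": 0,"az": 0,"hand": 5},{"x": -2.2,"y": -2.25,"z": 0,"ax": 0,"ay": 0,"az": 0,"hand": 5}], "grip_force": 50}}

```text
clock: 12.45
eef_pos: [556.0, -404.7, 184.6]
tcp_rot: [3.14, -0.003, 2.589]
contact_force: [0.9, 0.1, -2.1]
opening: 0.204
grasp_force: 49.3
```

```bash
python3 tub.py
```

```text
[ 556.  -404.7  184.6] [ 3.140e+00 -3.000e-03  2.589e+00] [-0.63  0.46  1.5   0.    1.19 -1.65] 49.26490545272827
ellipse [314.6 181.2] [ 99.8 103. ] bbox (263, 131, 104, 99) proj [[317.1 179. ]]
tub [ 555.4 -411.8   55. ]
circle at rim [ 557.3 -413. ] 51.9
move [-0.06 -0.13 -0.  ]
move [-0.11 -0.13 -0.  ]
move [-0.02 -0.08 -0.  ]
```

The rim circle has radius 51.9 mm (expected 52), so a small correction and then down.

Request:
{"op": "drive_tool", "data": {"plan": [{"x": -0.07,"y": -0.13,"z": 0.4,"ax": 0,"ay": 0,"az": 0,"hand": 5},{"x": -0.07,"y": -0.13,"z": 1.0,"ax": 0,"ay": 0,"az": 0,"hand": 5},{"x": -0.07,"y": -0.13,"z": 1.7,"ax": 0,"ay": 0,"az": 0,"hand": 5},{"x": -0.07,"y": -0.13,"z": 2.3,"ax": 0,"ay": 0,"az": 0,"hand": 5},{"x": -0.07,"y": -0.13,"z": 2.8,"ax": 0,"ay": 0,"az": 0,"hand": 5},{"x": -0.07,"y": -0.13,"z": 3.2,"ax": 0,"ay": 0,"az": 0,"hand": 5},{"x": -0.07,"y": -0.13,"z": 3.4,"ax": 0,"ay": 0,"az": 0,"hand": 5},{"x": -0.07,"y": -0.13,"z": 3.4,"ax": 0,"ay": 0,"az": 0,"hand": 5}], "grip_force": 50}}

```text
clock: 13.3
eef_pos: [555.7, -410.4, 14.9]
tcp_rot: [3.139, -0.004, 2.591]
contact_force: [0.8, 0.3, -1.3]
opening: 0.201
grasp_force: 49.5
```

Request:
{"op": "drive_tool", "data": {"plan": [{"x": 0,"y": 0,"z": 0.08,"ax": 0,"ay": 0,"az": 0,"hand": 5},{"x": 0,"y": 0,"z": 0.1,"ax": 0,"ay": 0,"az": 0,"hand": 5},{"x": 0,"y": 0,"z": 0.1,"ax": 0,"ay": 0,"az": 0,"hand": 5}], "grip_force": 50}}

```text
clock: 13.6
eef_pos: [557.1, -412.2, 12.1]
tcp_rot: [3.139, 0.0, 2.59]
contact_force: [-0.1, -0.7, -1.7]
opening: 0.197
grasp_force: 49.5
```

Request:
{"op": "drive_tool", "data": {"plan": [{"x": 0,"y": 0,"z": 0.08,"ax": 0,"ay": 0,"az": 0,"hand": 5},{"x": 0,"y": 0,"z": 0.12,"ax": 0,"ay": 0,"az": 0,"hand": 5},{"x": 0,"y": 0,"z": 0.12,"ax": 0,"ay": 0,"az": 0,"hand": 5},{"x": 0,"y": 0,"z": 0.12,"ax": 0,"ay": 0,"az": 0,"hand": 24},{"x": 0,"y": 0,"z": 0.12,"ax": 0,"ay": 0,"az": 0,"hand": 32},{"x": 0,"y": 0,"z": 0.12,"ax": 0,"ay": 0,"az": 0,"hand": 32},{"x": 0,"y": 0,"z": 0.12,"ax": 0,"ay": 0,"az": 0,"hand": 32}], "grip_force": 30}}

```text
clock: 14.3
eef_pos: [556.8, -412.0, 5.4]
tcp_rot: [3.139, -0.001, 2.59]
contact_force: [-0.4, -0.3, -1.0]
opening: 0.376
grasp_force: 0.0
```

Request:
{"op": "drive_tool", "data": {"plan": [{"x": 0,"y": 0,"z": -0.2,"ax": 0,"ay": 0,"az": 0,"hand": 32},{"x": 0,"y": 0,"z": -0.6,"ax": 0,"ay": 0,"az": 0,"hand": 32},{"x": 0,"y": 0,"z": -1.2,"ax": 0,"ay": 0,"az": 0,"hand": 32},{"x": 0,"y": 0,"z": -1.9,"ax": 0,"ay": 0,"az": 0,"hand": 32},{"x": 0,"y": 0,"z": -2.6,"ax": 0,"ay": 0,"az": 0,"hand": 32},{"x": 0,"y": 0,"z": -3.2,"ax": 0,"ay": 0,"az": 0,"hand": 32},{"x": 0,"y": 0,"z": -3.4,"ax": 0,"ay": 0,"az": 0,"hand": 32},{"x": 0,"y": 0,"z": -3.4,"ax": 0,"ay": 0,"az": 0,"hand": 32}], "grip_force": 30}}

```text
clock: 15.1
eef_pos: [557.5, -413.0, 177.5]
tcp_rot: [3.139, 0.002, 2.59]
contact_force: [0.6, 0.8, 0.5]
opening: 0.374
grasp_force: 0.0
```

```bash
python3 - <<'E'
from rig import imaging, monitor
from h import *
s=monitor.sense(); c=imaging.camera_info("wrist"); im=imaging.grab_frame("wrist"); cv2.imwrite("pics/end.png",im[:,:,::-1])
print(s["clock"],s["eef_pos"].round(1),s["opening"],s["grasp_force"],s["contact_force"].round(1))
m=mask(im,(10,100,60),(30,255,255),(240,90,400,300))
for k in cv2.findContours(m,cv2.RETR_EXTERNAL,cv2.CHAIN_APPROX_NONE)[0]:
    if cv2.contourArea(k)>10: p=cv2.minAreaRect(k); print(np.round(p[0],1),np.round(p[1],1),onz(c,[p[0]],67).round(1))
# waiting die seen from scene
t=imaging.grab_frame("scene"); a=cv2.imread("pics/scene0.png")[:,:,::-1]
print("waiting-tray change",np.abs(t[270:325,225:285].astype(int)-a[270:325,225:285]).mean())
E
```

```text
15.1 [ 557.5 -413.   177.5] 0.3735399410857696 0.0 [0.6 0.8 0.5]
[321. 183.] [11.3 11.3] [[ 557.8 -413.1   67. ]]
[321. 163.] [ 8. 16.] [[ 541.6 -403.1   67. ]]
waiting-tray change 0.6024242424242424
```

The die stands in the tub with its knob seen at (321,183), which is (558, -413), and the waiting die is unchanged. Handing in.

```bash
python3 -c "
from rig import r
print(r.sign_off())"
```

```text
the job is handed in; nothing more can be done
None
```

The die from the board was oversize: it stopped hard at the gauge mouth, at about foot z 19 mm under 30 N, so I stood it in the purple reject tub, left the waiting tray's die untouched, and handed the job in at about 15 s.

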